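Unclamp the glued plywood tag and hang it on the drying stand

TASK

The glue in the plywood tag has set. Slacken the clamp that holds it on the sloping board by at least a third of a turn of its T-knob; the screw may be right- or left-handed and nothing shows which, so try it both ways and go the way that gives. Then, leaving the clamp slack, draw the tag out sideways from under it and hang the tag by its hole on the upturned peg of the drying stand, where it must be left hanging still; do not shift the cutter, the glass or the camera.

Things in the scene. Friction and masses are not known exactly. Their poses are not given: they have to be found in the camera images.
- slope: Fixed plywood work board, 360 mm wide, its face 260 mm long, rising 35 deg from the low front edge. Origin on the table under it; x level towards the high edge, y level across, z up. 'Out of the face' is (-0.574, 0, 0.819), 'up the face' (0.819, 0, 0.574); low edge of the face: (-0.110, 0, 0.035). A second, like clamp is parked at its -y end (y = -0.135), jammed; leave it be.
- ledge (a point): Middle of the upper side of the 36 mm high ledge across the board's foot, on the face. The tag's foot stands on the ledge. Up the face from here: first batten 30 to 60 mm, second 150 to 166 mm, both reaching 23 mm to the slope's +y and 47 mm to its -y; track and stud at 45 mm.
- knob_bar (a point): Where the centre of the working clamp's T-bar is as found (black bar 72 long, 14 wide, 16 mm high), 65 mm off the face, by the slope's +y end. It turns on a stud square to the face, so 35 deg off vertical. As found the bar's length runs up and down the face. Below it: a 12 mm round shank 22 mm long, a washer, then the strap, its top 31 mm below the bar's centre.
- knob_a (a joint): Turn of one T-knob, rad: 0 as found, tight; it grows as that knob is slackened, up to 2.7 (stop). One clamp's thread is right-handed, the other's left-handed; which is which, and whether a or b is the one holding the tag, is not told and changes. Slackening: drag about 0.15 Nm, strap and knob rise 1.6 mm per rad. Tightening: it comes up hard at once, some 15 Nm per rad.
- knob_b (a joint): The same for the other T-knob. Only the working clamp's knob can turn; the parked one is jammed and stays at 0.
- toe (a point): As found: middle of the underside of the tip of the working clamp's aluminium strap (26 mm wide, 8 mm thick). The strap runs level across the face from the stud towards the slope's -y, its tip 80 mm from the stud, and overlaps the tag's +y long edge by 15 mm.
- tag_mid (a point): Centre of the loose plywood tag, 170 x 56 x 12 mm, 60 to 105 g. x along it to its hole, y across, z square to it. It starts with x up the face, z out of it, middle 20 mm off the face, bridging two dark battens 14 mm high: one under the strap, one under its top 20 mm. Clamped tight it is held fast; slackened, sliding it 15 mm to the slope's -y frees it; there is room for 30 mm.
- tag_hole (a point): Centre of the tag's 26 mm round hole, 57 mm from tag_mid along the tag's x; 28 mm from the tag's top end.
- tag_foot (a point): Middle of the tag's other short end, 85 mm from tag_mid along the tag's -x.
- peg_root (a point): Fixed drying stand: cast foot 120 mm across, upright 12 mm round steel post, one 8 mm round steel peg rising from the post at 45 deg. This point is the crotch between peg and post, 231 mm above the table. The post ends in an 18 mm ball, its top 28 mm above this point.
- peg_tip (a point): Rounded free end of the stand's peg, 274 mm above the table, 61 mm from peg_root; the peg's direction is from peg_root to here.
- cutter: Bystander: black and yellow snap-off cutter, 155 x 24 x 18 mm, loose on the table in front of the stand. Origin at the centre of its underside.
- glass: Bystander: brush glass, 62 mm across, 75 mm high (115 mm with its brush), loose on the table in front of the sloping board's low edge. Origin at the centre of its underside.
- camera: Bystander: black camera, 130 mm wide, 95 mm high, 100 mm deep with its lens, loose on the table behind the sloping board. Origin at the centre of the underside of its housing.
Mind the look-alikes: they are no part of the job. There is more than one size of the part that bears tag_mid; the job needs the smaller.

How it is judged:
By the outcome, as a careful person would: the job done as asked, in the order asked, and still so for the second after the job is handed in, with the robot touching nothing.
It also fails if it takes over 72 s, if anything falls off the work surface, if the arm or the gripper's body presses on something with over 40 N, if the wrist force passes 120 N, or if a joint passes its speed limit or range.

ROBOT

A 6-joint arm with a two-finger parallel gripper is mounted at the origin on the work surface. World frame = base frame: x ahead of the robot, y to its left, z up, the work surface at z = 0. Lengths are in m, angles in rad, forces in N, time in s.
With the tool pointing down it reaches from about 0.375 to 0.9 m from the base axis. Payload 3.1 kg.
Tool frame: the origin (TCP) lies on the centre line of the jaws, within the pads' length; the fingertips stand 19 mm ahead of it and the grasp point (between the pads) is the TCP; z points along the fingers, y is the line along which they close (so a half turn about z gives the same grasp; the last joint's range is limited). The gripper opens to 85 mm and grips with 20 to 120 N. Pads are 22 mm wide; open, the fingers measure 114 mm over their backs; the gripper's body (76 mm by 85 mm) begins 54 mm behind the grasp point. The pads swing forward as they close: fully open they stand 13 mm farther back than shut.
Start: joints at [0.969, 0.527, 1.433, -0, 1.181, -0.178], TCP at [0.257, 0.57, 0.25] pointing down, gripper open.
Joint ranges: [-3.08, 3.08], [-0.75, 2.2], [0.22, 2.44], [-1.43, 4.57], [0, 2.65], [-2.85, 2.85]. Speed limits (rad/s): [2.79, 2.79, 3.14, 3.14, 3.14, 3.14].

INTERFACE

Orientations are given as a unit quaternion [x, y, z, w].
In Python, from station import manip gives the robot as it stands.
- The arm moves only by the tool servo_tool, never from a script. Its argument "rows" is a list that holds one entry, the list of rows, each a list of 7 numbers: the turn, a rotation vector about the tool's x, y, z in degrees, then the shift along the tool's x, y, z in m, then the gripper command: -1 is shut, 1 is fully open, values between are in proportion. In form: [[[wx, wy, wz, tx, ty, tz, jaw], ...]]. A call has 1 to 8 rows; each row shifts and turns the commanded pose from where the row before left it, along the tool's axes as they then stand; what a row does not reach is not made up. A row lasts 1/12 s, in which the tool goes at most 41.7 mm and 7.16 degrees, less where a joint would pass 70% of its speed; a pose out of reach is approached as far as the arm can. A call is refused whole if a number of a shift passes 0.0417 or a number of a turn 7.16, either way. A call with a gripper value outside its range is refused whole. The fingers move at their own pace and stop on an object; "squeeze" is the grip in N (left out, the last holds). Time passes only in rows, so rows that do not move let the fingers close. It gives the time, the measured TCP pose, the force, the opening and the grip force at its end, in the units of the state.
- manip.sense(): the state, without advancing time (a new reading comes with each control period).
- manip.snapshot(name): name is "scene" or "side" or "wrist"; returns the picture (480x640x3 uint8, blue, green, red); there is no depth.
- manip.camera_info(name): a dict with "K" (3x3 intrinsics, pixels), "k1" (the pictures are not rectified: a ray, as slopes to the right and down, at radius r is drawn at 1 + k1 r^2 times it, then the intrinsics apply), "camera_from_world" (4x4, takes a point from world to camera coordinates). Camera axes: x right, y down, z forward; pixel columns grow to the right and rows downward; lengths in m; the calibration is good to about 2 mm. A picture is of the moment at which its call begins: read the wrist's pose just before it. camera_info takes no time and is no camera call; for the wrist camera it gives the pose at the moment of the call.
- manip.sign_off(): hands the job in; it is judged then, once.
The state is a dict: "t": time; "q": joint angles; "qd": joint speeds; "tau": joint torques, N m; "tcp_pos": TCP position; "tool_rot": TCP orientation; "force": force on the tool from outside, world axes, zero at the start; "ft_torque": the same for the moment, N m; "finger_gap": opening from 0.0 (shut) to 1.0 (fully open); "gripper_force": force on a finger pad.
Only numpy, scipy, OpenCV 4.12 (cv2) and the standard library are available. Lean on these libraries where they do the work, as an engineer would, in place of code of your own. Each camera call takes 0.05 s, during which the arm holds its last target. There are 200 camera calls.

## Working session

There is one attempt and no reset: what is moved stays moved. The work goes in short steps, Python scripts to look and compute and a tool call to move; the robot and the scene stay as the last step left them, time stands still between calls to the robot, and variables do not carry over. Pictures are saved under pics/ and viewed, at most 10 in all, crops included, and the job is handed in when it is done.

Besides the shell and the picture viewer there is one more tool, called after "Request:" as name(argument=value, ...) on one line, values as JSON. servo_tool: Moves the arm, as the interface text tells. Its arguments: {"type":"object","properties":{"rows":{"type":"array","items":{"type":"array","items":{"type":"array","items":{"type":"number"}}}},"squeeze":{"type":"number"}},"required":["rows"]}

```bash
ls; mkdir -p pics
python3 - <<'E'
from station import manip
import cv2
for n in("scene","side"):
    cv2.imwrite(f"pics/{n}0.png",manip.snapshot(n))
    c=manip.camera_info(n);print(n,c)
print(manip.sense())
E
```

```text
pics
scene {'K': array([[562.01573015,   0.        , 318.94328053],
       [  0.        , 562.01573015, 246.68560135],
       [  0.        ,   0.        ,   1.        ]]), 'k1': 0.0461888065960095, 'camera_from_world': array([[-0.05784648,  0.99826652, -0.01085079,  0.09824889],
       [ 0.8016191 ,  0.03996766, -0.59649761, -0.26477103],
       [-0.59502991, -0.04320348, -0.8025415 ,  1.80253619],
       [ 0.        ,  0.        ,  0.        ,  1.        ]])}
side {'K': array([[441.87305979,   0.        , 310.86910523],
       [  0.        , 441.87305979, 246.63782449],
       [  0.        ,   0.        ,   1.        ]]), 'k1': 0.023976088515062832, 'camera_from_world': array([[ 0.81297819, -0.58205807,  0.01657925, -0.43259397],
       [-0.34368621, -0.50263169, -0.79324724,  0.29512129],
       [ 0.47004921,  0.63919464, -0.60867393,  1.19886575],
       [ 0.        ,  0.        ,  0.        ,  1.        ]])}
{'t': 0.1, 'q': array([ 9.68515709e-01,  5.28361992e-01,  1.43377624e+00,  1.40297151e-06,
        1.18139094e+00, -1.78514313e-01]), 'qd': array([-1.31008516e-04, -1.52219528e-03, -1.91124955e-03, -3.48036601e-04,
        9.22357445e-04, -9.43958873e-05]), 'tau': array([-5.18874131e-04, -4.43305349e+01, -1.78587037e+01, -2.69235761e-04,
        3.88758257e-03,  4.11789813e-06]), 'tcp_pos': array([0.25663089, 0.56921925, 0.24943766]), 'tool_rot': array([ 2.10301473e-01,  9.77636105e-01, -8.95157691e-04, -3.69076441e-04]), 'force': array([-0.70789586,  0.51038817,  0.09602861]), 'ft_torque': array([-0.00126776,  0.05523515,  0.0261148 ]), 'gripper_force': 0.0, 'finger_gap': 0.9966966307926797}
```

View pics/scene0.png

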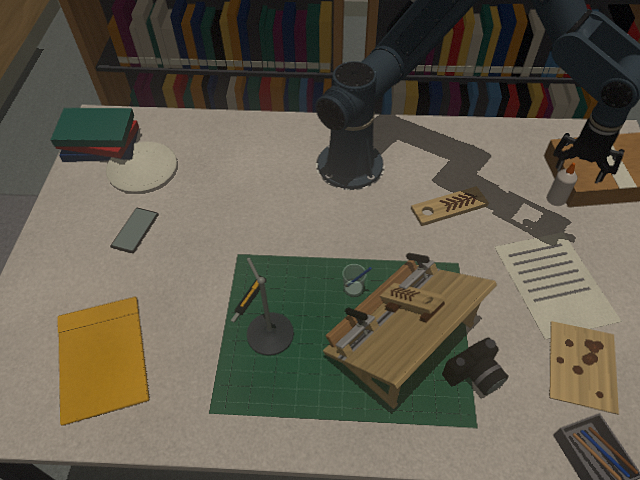

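View pics/side0.png

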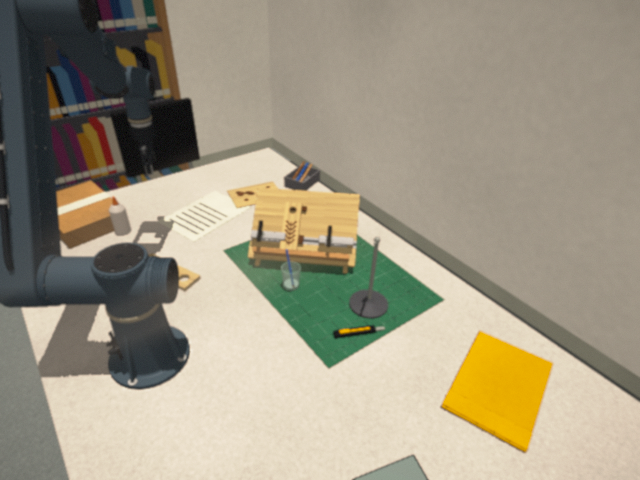

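The scene view shows two tag-like plates. One is at scene (412,300), held on the board, and the other lies on the table at (450,205) and is bigger. There are T-knobs at (418,260), the working one at the +y end, and at (355,315), the parked one. The stand is at (265,300). Next I'll take enlarged crops.

```bash
cat > h.py <<'E'
import numpy as np,cv2
from station import manip
from scipy.spatial.transform import Rotation as R
def ray(n,u,v,c=None):
    c=c or manip.camera_info(n);K=c["K"];T=c["camera_from_world"]
    d=cv2.undistortPoints(np.array([[[u,v]]],float),K,np.array([c["k1"],0,0,0.]))[0,0]
    return -T[:3,:3].T@T[:3,3], (lambda w:w/np.linalg.norm(w))(T[:3,:3].T@np.r_[d,1])
def onz(n,u,v,z):
    o,d=ray(n,u,v);return o+d*(z-o[2])/d[2]
def two(rays):
    A=0;b=0
    for o,d in rays:
        P=np.eye(3)-np.outer(d,d);A=A+P;b=b+P@o
    p=np.linalg.solve(A,b);return p,[1000*np.linalg.norm((np.eye(3)-np.outer(d,d))@(p-o)) for o,d in rays]
def proj(n,p,c=None):
    c=c or manip.camera_info(n);T=c["camera_from_world"];q=T[:3,:3]@p+T[:3,3];q=q[:2]/q[2];q=q*(1+c["k1"]*(q@q))
    return c["K"][:2,:2]@q+c["K"][:2,2]
E
python3 - <<'E'
import cv2
a=cv2.imread("pics/scene0.png")[240:405,225:515]; b=cv2.imread("pics/side0.png")[180:350,230:420]
cv2.imwrite("pics/c1.png",cv2.resize(a,(783,446),interpolation=cv2.INTER_CUBIC))
cv2.imwrite("pics/c2.png",cv2.resize(b,(665,595),interpolation=cv2.INTER_CUBIC))
E
```

```text
(no output)
```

View pics/c1.png

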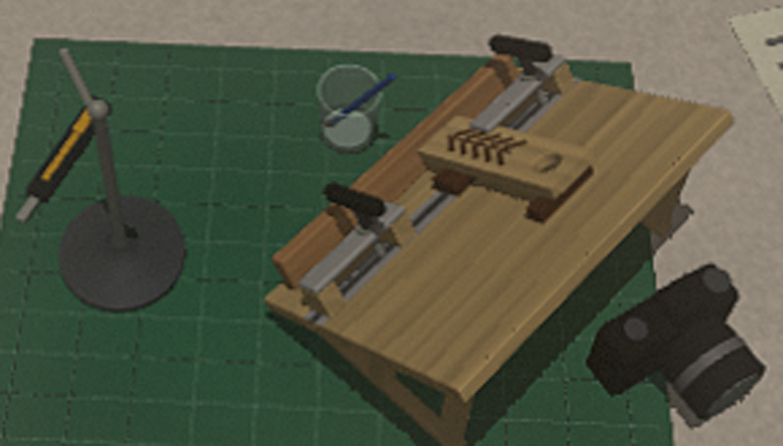

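View pics/c2.png

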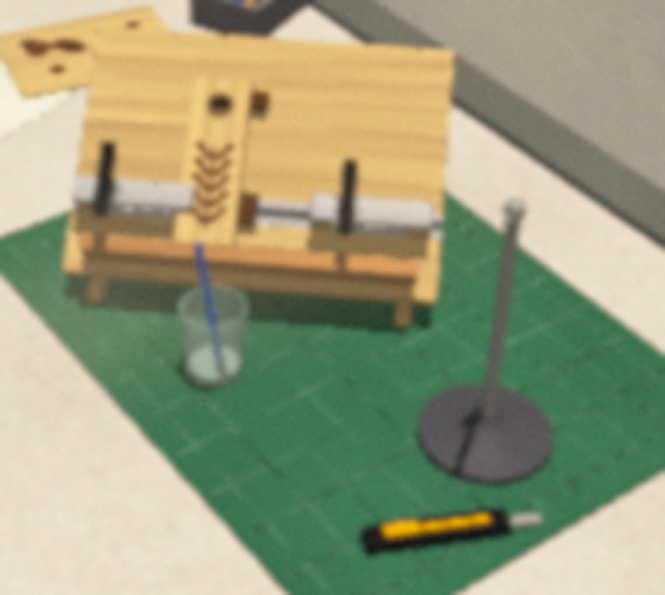

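Scene crop: board face corners are low -y (265,298), high -y (465,398) and high +y (735,115). The working T-bar runs (492,43)-(550,52), the tag hole is at (547,160), the ball at (97,107) and the peg tip at (65,50). In the side crop, the working bar is at (105,178), the hole at (220,103) and the ball at (513,208). The clamped tag is the narrower one. The bigger plate on the table is loose, so it is the look-alike.

Run:
```python
from h import *
S=lambda u,v:("scene",225+(u+.5)/2.7-.5,240+(v+.5)/2.703-.5)
D=lambda u,v:("side",230+(u+.5)/3.5-.5,180+(v+.5)/3.5-.5)
np.set_printoptions(precision=4,suppress=True)
pts=dict(lowmy=(S(265,298),D(438,300),.035),himy=(S(466,396),D(453,50),.184),hipy=(S(735,113),D(97,35),.184),
 hole=(S(547,158),D(220,103),None),bar=(S(522,47),D(106,178),None),ball=(S(97,107),D(514,208),.250),pbar=(S(356,199),D(348,195),None))
P={}
for k,(a,b,z) in pts.items():
    p,e=two([ray(*a),ray(*b)]);P[k]=p
    print(k,p,np.round(e,1),'' if z is None else (onz(*a,z),onz(*b,z)))
print('tip',onz(*S(65,50),.274),'foot',onz(*S(122,252),.012),onz(*D(486,432),.012))
v=P['hipy']-P['himy'];print('yaw',np.degrees(np.arctan2(-v[0],v[1])),np.linalg.norm(v)); v=P['bar']-P['pbar'];print('yaw2',np.degrees(np.arctan2(-v[0],v[1])),np.linalg.norm(v))
v=P['himy']-P['lowmy'];print(np.degrees(np.arctan2(v[1],v[0])),np.linalg.norm(v))
```

```text
lowmy [ 0.6736 -0.05    0.0341] [0.7 0.7] (array([ 0.6736, -0.0495,  0.035 ]), array([ 0.6731, -0.0515,  0.035 ]))
himy [0.8175 0.1136 0.1783] [0.2 0.2] (array([0.8201, 0.1127, 0.184 ]), array([0.8108, 0.1067, 0.184 ]))
hipy [0.544  0.3521 0.171 ] [2.2 2.2] (array([0.5507, 0.3497, 0.184 ]), array([0.5335, 0.3289, 0.184 ]))
hole [0.5884 0.191  0.1573] [0.5 0.5] 
bar [0.4517 0.1792 0.1301] [1. 1.] 
ball [ 0.6153 -0.1883  0.2505] [1.1 1.1] (array([ 0.6157, -0.1893,  0.25  ]), array([ 0.6154, -0.1868,  0.25  ]))
pbar [0.622  0.028  0.1307] [0.1 0.1] 
tip [ 0.5769 -0.2181  0.274 ] foot [ 0.622  -0.1872  0.012 ] [ 0.6106 -0.1933  0.012 ]
yaw 48.91050348880046 0.36301121082138627
yaw2 48.40493925500944 0.22777416288647734
48.668756834479 0.2612315492967405
```

```bash
cat >> h.py <<'E'
np.set_printoptions(precision=4,suppress=True)
YAW=np.radians(48.6);X=np.array([np.cos(YAW),np.sin(YAW),0]);Y=np.array([-np.sin(YAW),np.cos(YAW),0]);Z=np.array([0,0,1.])
N=-.5736*X+.8192*Z;U=.8192*X+.5736*Z
O=np.array([.6125,.1535,0])
def sl(s,y,h): return O-.110*X+.035*Z+s*U+y*Y+h*N   # s from low edge
def inv(p): 
    d=p-(O-.110*X+.035*Z);return np.array([d@U,d@Y,d@N])
def move(Rt,pt):
    "turn (deg, tool) and shift (tool) from current measured pose"
    s=manip.sense();Rc=R.from_quat(s["tool_rot"])
    rv=(Rc.inv()*R.from_matrix(Rt)).as_rotvec(degrees=True);sh=Rc.inv().apply(pt-s["tcp_pos"])
    return rv,sh
def frame(y,z): 
    return np.c_[np.cross(y,z),y,z]
E
python3 - <<'E'
from h import *
print(inv(np.array([.4517,.1792,.1301])),inv(np.array([.5884,.191,.1573])),inv(np.array([.622,.028,.1307])))
s=manip.sense();Rc=R.from_quat(s["tool_rot"]).as_matrix()
q=s["q"]
M=R.from_euler('ZYZYZ',[q[0],q[1]+q[2],q[3],q[4],q[5]])if 0 else R.from_euler('Z',q[0])*R.from_euler('Y',q[1]+q[2])*R.from_euler('Z',q[3])*R.from_euler('Y',q[4])*R.from_euler('Z',q[5])
C=M.inv().as_matrix()@Rc;print(C)
for nm,y in(("A",Y),("B",-Y)):
  Rt=frame(y,-N)
  for q1 in(10,18):
   for q23 in(110,130):
    W=(R.from_euler('Z',q1,degrees=True)*R.from_euler('Y',q23,degrees=True)).inv()*R.from_matrix(Rt@C.T)
    print(nm,q1,q23,W.as_euler('ZYZ',degrees=True))
c=manip.camera_info("wrist");T=c["camera_from_world"];o=-T[:3,:3].T@T[:3,3];print("cam in tool",Rc.T@(o-s["tcp_pos"]),Rc.T@T[2,:3])
p=move(frame(-Y,-N),sl(.075,.137,.065));print(p);print(move(frame(Y,-N),sl(.075,.137,.065)))
E
```

```text
[0.0733 0.1376 0.0647] [0.1703 0.0429 0.0301] [ 0.073  -0.0901  0.0657]
[[ 0. -1.  0.]
 [ 1.  0.  0.]
 [-0.  0.  1.]]
A 10 110 [  30.1347   45.4613 -145.3354]
A 10 130 [  46.5168   29.5497 -165.7103]
A 18 110 [  25.9145   41.919  -135.7249]
A 18 130 [  43.2689   25.2122 -156.2673]
B 10 110 [30.1347 45.4613 34.6646]
B 10 130 [46.5168 29.5497 14.2897]
B 18 110 [25.9145 41.919  44.2751]
B 18 130 [43.2689 25.2122 23.7327]
cam in tool [ 0.0743  0.0002 -0.124 ] [-0.2923 -0.0018  0.9563]
(array([-32.6743,  24.1433, 103.3154]), array([-0.3392, -0.2741,  0.1186]))
(array([-22.3001, -30.1799, -70.4532]), array([-0.3392, -0.2741,  0.1186]))
```

Request:
servo_tool(rows=[[[-2.04, 1.51, 6.46, 0, 0, 0, 1], [-2.04, 1.51, 6.46, 0, 0, 0, 1], [-2.04, 1.51, 6.46, 0, 0, 0, 1], [-2.04, 1.51, 6.46, 0, 0, 0, 1], [-2.04, 1.51, 6.46, 0, 0, 0, 1], [-2.04, 1.51, 6.46, 0, 0, 0, 1], [-2.04, 1.51, 6.46, 0, 0, 0, 1], [-2.04, 1.51, 6.46, 0, 0, 0, 1]]])

```text
t: 0.77
tcp_pos: [0.257, 0.5692, 0.2499]
tool_rot: [0.612, 0.772, 0.156, -0.071]
force: [0.4, -0.5, 0.1]
finger_gap: 1.001
gripper_force: 0.0
```

Request:
servo_tool(rows=[[[-2.04, 1.51, 6.46, 0, 0, 0, 1], [-2.04, 1.51, 6.46, 0, 0, 0, 1], [-2.04, 1.51, 6.46, 0, 0, 0, 1], [-2.04, 1.51, 6.46, 0, 0, 0, 1], [-2.04, 1.51, 6.46, 0, 0, 0, 1], [-2.04, 1.51, 6.46, 0, 0, 0, 1], [-2.04, 1.51, 6.46, 0, 0, 0, 1], [-2.04, 1.51, 6.46, 0, 0, 0, 1]]])

```text
t: 1.43
tcp_pos: [0.257, 0.5683, 0.2493]
tool_rot: [0.853, 0.435, 0.264, -0.117]
force: [0.6, 0.6, -0.4]
finger_gap: 1.003
gripper_force: 0.0
```

Run:
```python
from h import *
s=manip.sense();print(s["t"],s["q"],s["tcp_pos"]);print(move(frame(-Y,-N),sl(.075,.137,.14)))
```

```text
1.4333 [ 0.9929  0.4023  1.8471 -0.1858  0.3129  1.7803] [0.257  0.5683 0.2493]
(array([-1.3841,  1.3499,  5.0275]), array([-0.2366,  0.383 , -0.0756]))
```

Request:
servo_tool(rows=[[[0, 0, 0, -0.0197, 0.0319, -0.0063, 1], [0, 0, 0, -0.0197, 0.0319, -0.0063, 1], [0, 0, 0, -0.0197, 0.0319, -0.0063, 1], [0, 0, 0, -0.0197, 0.0319, -0.0063, 1], [0, 0, 0, -0.0197, 0.0319, -0.0063, 1], [0, 0, 0, -0.0197, 0.0319, -0.0063, 1], [0, 0, 0, -0.0197, 0.0319, -0.0063, 1], [0, 0, 0, -0.0197, 0.0319, -0.0063, 1]]])

```text
t: 2.1
tcp_pos: [0.3271, 0.3953, 0.2241]
tool_rot: [0.852, 0.44, 0.256, -0.119]
force: [0.4, 0.0, 0.8]
finger_gap: 0.999
gripper_force: 0.0
```

Request:
servo_tool(rows=[[[0, 0, 0, -0.0197, 0.0319, -0.0063, 1], [0, 0, 0, -0.0197, 0.0319, -0.0063, 1], [0, 0, 0, -0.0197, 0.0319, -0.0063, 1], [0, 0, 0, -0.0197, 0.0319, -0.0063, 1], [-1.4, 1.35, 5.0, 0, 0, 0, 1], [0, 0, 0, 0, 0, 0, 1], [0, 0, 0, 0, 0, 0, 1]]])

```text
t: 2.68
tcp_pos: [0.3771, 0.2719, 0.207]
tool_rot: [0.87, 0.398, 0.264, -0.124]
force: [-0.5, 0.3, -0.7]
finger_gap: 0.999
gripper_force: 0.0
```

Run:
```python
from h import *
s=manip.sense();print(s["t"],s["q"],s["tcp_pos"]);print(move(frame(-Y,-N),sl(.075,.137,.14)))
c=manip.camera_info("wrist");im=manip.snapshot("wrist");cv2.imwrite("pics/w1.png",im);print(c["K"],c["k1"])
for p in ((.075,.137,.073),(.111,.137,.073),(.039,.137,.073),(.03+.142,.043,.026)): print(proj("wrist",sl(*p),c))
```

```text
2.6833 [ 0.1478  0.3275  2.2638  1.3654  0.386  -0.3979] [0.3771 0.2719 0.207 ]
(array([-0.6777,  1.0805,  0.3403]), array([-0.0601,  0.1172, -0.0241]))
[[373.602    0.     312.4745]
 [  0.     373.602  234.7456]
 [  0.       0.       1.    ]] -0.011581115347398125
[532.5438 382.2907]
[546.2966 323.4331]
[520.1686 434.6827]
[682.6381 187.769 ]
```

View pics/w1.png

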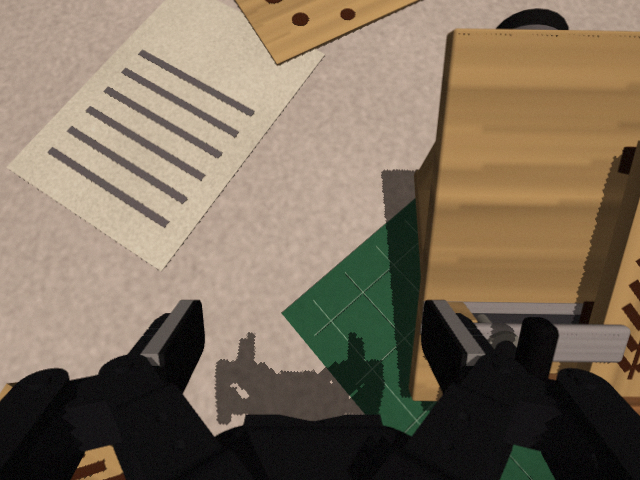

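The wrist view shows the T-bar near (537,345), where my estimate predicts it. The move fell short, so I'll finish the approach more slowly.

Request:
servo_tool(rows=[[[0, 0, 0, -0.0075, 0.0147, -0.003, 1], [0, 0, 0, -0.0075, 0.0147, -0.003, 1], [0, 0, 0, -0.0075, 0.0147, -0.003, 1], [0, 0, 0, -0.0075, 0.0147, -0.003, 1], [0, 0, 0, -0.0075, 0.0147, -0.003, 1], [0, 0, 0, -0.0075, 0.0147, -0.003, 1], [-0.7, 1.1, 0.3, -0.0075, 0.0147, -0.003, 1], [0, 0, 0, -0.0075, 0.0147, -0.003, 1]]])

```text
t: 3.4
tcp_pos: [0.4242, 0.1494, 0.1929]
tool_rot: [0.867, 0.396, 0.275, -0.124]
force: [0.9, 0.9, -0.3]
finger_gap: 0.999
gripper_force: 0.0
```

Run:
```python
from h import *
s=manip.sense();print(s["t"],s["q"],s["tcp_pos"]);print(move(frame(-Y,-N),sl(.075,.137,.14)))
c=manip.camera_info("wrist");im=manip.snapshot("wrist");cv2.imwrite("pics/w2.png",im)
for p in ((.075,.137,.073),(.111,.137,.073),(.039,.137,.073),(.03+.142,.043,.026)): print(proj("wrist",sl(*p),c))
```

```text
3.4 [-0.2625  0.3817  2.275   1.2748  0.5701 -0.6867] [0.4242 0.1494 0.1929]
(array([-0.1409, -0.0966,  0.3893]), array([-0.0012,  0.0015, -0.0006]))
[314.9707 265.9038]
[315.5829 201.2275]
[314.4173 324.1925]
[474.3441  85.2013]
```

View pics/w2.png

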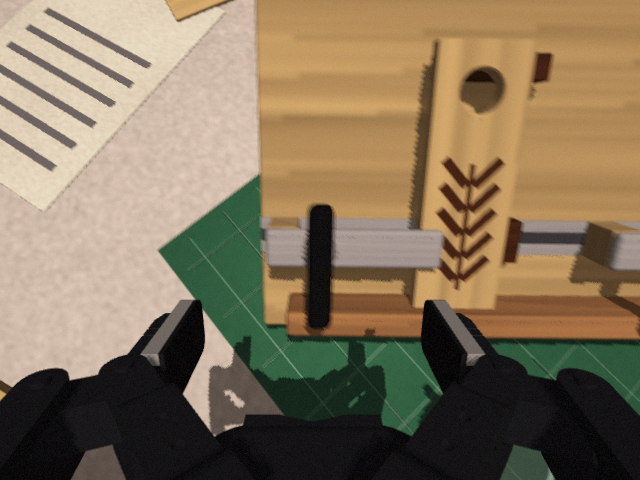

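The wrist view shows the bar centre at (319,267), ends at y 205 and 328. That is about 2.6 mm further toward slope -y than estimated. The tag hole is at (481,89). I'll correct for this and descend onto the bar.

Request:
servo_tool(rows=[[[-0.1, -0.1, 0.4, -0.0006, 0.001, 0.0186, 1], [0, 0, 0, -0.0006, 0.001, 0.0186, 1], [0, 0, 0, -0.0006, 0.001, 0.0186, 1], [0, 0, 0, -0.0006, 0.001, 0.0186, 1], [0, 0, 0, 0, 0, 0, 1], [0, 0, 0, 0, 0, 0, -1], [0, 0, 0, 0, 0, 0, -1], [0, 0, 0, 0, 0, 0, -1]]], squeeze=50)

```text
t: 4.12
tcp_pos: [0.4548, 0.1762, 0.1316]
tool_rot: [0.87, 0.39, 0.275, -0.123]
force: [-0.3, 0.2, 0.4]
finger_gap: 0.605
gripper_force: 0.0
```

Request:
servo_tool(rows=[[[0, 0, 0, 0, 0, 0, -1], [0, 0, 0, 0, 0, 0, -1], [0, 0, 0, 0, 0, 0, -1], [0, 0, 0, 0, 0, 0, -1]]])

```text
t: 4.45
tcp_pos: [0.4525, 0.1775, 0.1317]
tool_rot: [0.87, 0.39, 0.274, -0.126]
force: [-6.2, 4.2, 5.7]
finger_gap: 0.154
gripper_force: 52.1
```

```bash
sed -i 's/^O=.*/O=np.array([.6125,.1535,0])-.0026*Y-.0017*X/' h.py
python3 - <<'E'
from h import *
s=manip.sense();print(s)
print(inv(s["tcp_pos"]),move(frame(-Y,-N),sl(.075,.137,.065)))
E
```

```text
{'t': 4.45, 'q': array([-0.158 ,  0.5785,  2.2488,  1.6483,  0.5113, -0.9967]), 'qd': array([ 0.0026, -0.0008, -0.    ,  0.0012, -0.0025, -0.0006]), 'tau': array([ -2.7587, -28.6546,  -4.9347,   1.0416,   0.0967,   0.0241]), 'tcp_pos': array([0.4525, 0.1775, 0.1317]), 'tool_rot': array([ 0.8697,  0.3905,  0.2743, -0.1262]), 'force': array([-6.1968,  4.2085,  5.7   ]), 'ft_torque': array([0.584 , 0.484 , 0.6043]), 'gripper_force': 52.05878734588623, 'finger_gap': 0.15445801894542738}
[0.075  0.1385 0.0655] (array([-0.1639, -0.1486, -0.2954]), array([-0.    ,  0.0015,  0.0005]))
```

Request:
servo_tool(rows=[[[0, 0, 0, 0, -0.002, 0, -1], [0, 0, 2, 0, 0, 0, -1], [0, 0, 2, 0, 0, 0, -1], [0, 0, 0, 0, 0, 0, -1], [0, 0, 0, 0, 0, 0, -1]]])

```text
t: 4.87
tcp_pos: [0.4525, 0.1775, 0.1317]
tool_rot: [0.883, 0.359, 0.27, -0.134]
force: [-4.6, -0.0, 6.2]
finger_gap: 0.153
gripper_force: 52.4
```

```bash
cat > st.py <<'E'
from h import *
s=manip.sense();Rc=R.from_quat(s["tool_rot"])
print(s["t"],s["q"],"gap",s["finger_gap"],s["gripper_force"])
print("Ftool",Rc.inv().apply(s["force"]),"Ttool",Rc.inv().apply(s["ft_torque"]))
print("slope pos",inv(s["tcp_pos"]),"rot vs nominal",(R.from_matrix(frame(-Y,-N)).inv()*Rc).as_rotvec(degrees=True))
E
python3 st.py
```

```text
4.8667 [-0.1556  0.578   2.2502  1.6584  0.5079 -0.9331] gap 0.1525811652813736 52.37882316112518
Ftool [ 0.7867 -3.5277 -6.8755] Ttool [ 0.3853 -0.0614  0.0416]
slope pos [0.0751 0.1385 0.0655] rot vs nominal [-0.0668  0.1092  4.3556]
```

+4° gives with almost no torque (0.04 Nm, against about 1 Nm expected when tightening). I'll go on that way.

Request:
servo_tool(rows=[[[0, 0, 4, 0, 0, -0.0001, -1], [0, 0, 4, 0, 0, -0.0001, -1], [0, 0, 4, 0, 0, -0.0001, -1], [0, 0, 4, 0, 0, -0.0001, -1], [0, 0, 4, 0, 0, -0.0001, -1], [0, 0, 0, 0, 0, 0, -1]]])

```text
t: 5.37
tcp_pos: [0.4528, 0.1768, 0.132]
tool_rot: [0.933, 0.199, 0.243, -0.178]
force: [-2.3, -0.6, 6.5]
finger_gap: 0.155
gripper_force: 52.3
```

```bash
python3 st.py
```

```text
5.3667 [-0.1567  0.5768  2.2498  1.656   0.5069 -0.58  ] gap 0.15452480401945845 52.305521965026855
Ftool [ 1.4287 -2.1084 -6.4787] Ttool [ 0.2431 -0.2091  0.1502]
slope pos [0.075  0.1378 0.0659] rot vs nominal [-0.1204  0.101  24.4711]
```

Drag is 0.15 Nm, which matches slackening. I'll turn to about 136°.

Request:
servo_tool(rows=[[[0, 0, 7, 0, 0, -0.0002, -1], [0, 0, 7, 0, 0, -0.0002, -1], [0, 0, 7, 0, 0, -0.0002, -1], [0, 0, 7, 0, 0, -0.0002, -1], [0, 0, 7, 0, 0, -0.0002, -1], [0, 0, 7, 0, 0, -0.0002, -1], [0, 0, 7, 0, 0, -0.0002, -1], [0, 0, 7, 0, 0, -0.0002, -1]]])

```text
t: 6.03
tcp_pos: [0.4523, 0.1751, 0.1328]
tool_rot: [0.917, -0.264, 0.13, -0.27]
force: [-4.0, -4.4, 4.4]
finger_gap: 0.153
gripper_force: 52.3
```

Request:
servo_tool(rows=[[[0, 0, 7, 0, 0, -0.0002, -1], [0, 0, 7, 0, 0, -0.0002, -1], [0, 0, 7, 0, 0, -0.0002, -1], [0, 0, 7, 0, 0, -0.0002, -1], [0, 0, 7, 0, 0, -0.0002, -1], [0, 0, 7, 0, 0, -0.0002, -1], [0, 0, 7, 0, 0, -0.0002, -1], [0, 0, 0, 0, 0, 0, -1]]])

```text
t: 6.7
tcp_pos: [0.4509, 0.1741, 0.1333]
tool_rot: [0.725, -0.621, 0.007, -0.299]
force: [-4.6, -4.7, 2.8]
finger_gap: 0.154
gripper_force: 52.1
```

```bash
python3 st.py
```

```text
6.7 [-0.1619  0.5702  2.2527  1.6412  0.5028  1.2661] gap 0.1540626764364603 52.118380665779114
Ftool [ 2.1366  3.1639 -6.05  ] Ttool [-0.6624  0.5933  0.1892]
slope pos [0.073  0.1374 0.0689] rot vs nominal [ -0.396    0.1445 129.644 ]
```

Request:
servo_tool(rows=[[[0, 0, 5, 0, 0, -0.0002, -1], [0, 0, 0, 0, 0, 0, -1], [0, 0, 0, 0, 0, 0, 1], [0, 0, 0, 0, 0, 0, 1], [0, 0, 0, 0, 0, 0, 1], [0, 0, 0, 0, 0, 0, 1], [0, 0, 0, 0, 0, 0, 1]]])

```text
t: 7.28
tcp_pos: [0.4527, 0.1752, 0.1339]
tool_rot: [0.699, -0.649, -0.006, -0.301]
force: [-0.3, -0.4, 0.4]
finger_gap: 0.854
gripper_force: 0.0
```

Request:
servo_tool(rows=[[[0, 0, 0, 0, 0, -0.008, 1], [0, 0, 0, 0, 0, -0.02, 1], [0, 0, 0, 0, 0, -0.02, 1], [0, 0, 0, 0, 0, -0.02, 1], [0, 0, 0, 0, 0, -0.01, 1], [0, 0, -7, 0, 0, 0, 1], [0, 0, -7, 0, 0, 0, 1], [0, 0, -7, 0, 0, 0, 1]]])

```text
t: 7.95
tcp_pos: [0.4227, 0.1417, 0.1981]
tool_rot: [0.807, -0.508, 0.05, -0.297]
force: [0.9, -0.0, 0.2]
finger_gap: 1.0
gripper_force: 0.0
```

Request:
servo_tool(rows=[[[0, 0, -7, 0, 0, 0, 1], [0, 0, -7, 0, 0, 0, 1], [0, 0, -7, 0, 0, 0, 1], [0, 0, -7, 0, 0, 0, 1], [0, 0, -7, 0, 0, 0, 1], [0, 0, -7, 0, 0, 0, 1], [0, 0, -7, 0, 0, 0, 1], [0, 0, -7, 0, 0, 0, 1]]])

```text
t: 8.62
tcp_pos: [0.4226, 0.142, 0.1977]
tool_rot: [0.951, -0.07, 0.183, -0.239]
force: [0.4, -0.0, -0.6]
finger_gap: 1.003
gripper_force: 0.0
```

Request:
servo_tool(rows=[[[0, 0, -7, 0, 0, 0, 1], [0, 0, -7, 0, 0, 0, 1], [0, 0, -7, 0, 0, 0, 1], [0, 0, -7, 0, 0, 0, 1], [0, 0, -7, 0, 0, 0, 1], [0, 0, -7, 0, 0, 0, 1], [0, 0, -7, 0, 0, 0, 1], [0, 0, -7, 0, 0, 0, 1]]])

```text
t: 9.28
tcp_pos: [0.4226, 0.142, 0.1977]
tool_rot: [0.873, 0.385, 0.274, -0.125]
force: [0.5, -0.2, -0.3]
finger_gap: 0.998
gripper_force: 0.0
```

Run:
```python
exec(open("st.py").read())
print(move(frame(-Y,-N),sl(.030+.085,.041,.13)))
```

```text
9.2833 [-0.2847  0.3646  2.2767  1.2413  0.5797 -0.6449] gap 0.9977122311192733 0.0
Ftool [-0.036   0.5363  0.3346] Ttool [-0.0074 -0.2261  0.0133]
slope pos [0.0749 0.1374 0.1462] rot vs nominal [-0.1637  0.0093  0.9818]
(array([ 0.1637, -0.0093, -0.9818]), array([0.0418, 0.0957, 0.0165]))
```

Request:
servo_tool(rows=[[[0, 0, -1, 0.007, 0.016, 0, 1], [0, 0, 0, 0.007, 0.016, 0, 1], [0, 0, 0, 0.007, 0.016, 0, 1], [0, 0, 0, 0.007, 0.016, 0, 1], [0, 0, 0, 0.007, 0.016, 0, 1], [0, 0, 0, 0.007, 0.016, 0, 1], [0, 0, 0, 0, 0, 0, 1], [0, 0, 0, 0, 0, 0, 1]]])

```text
t: 9.95
tcp_pos: [0.5172, 0.1033, 0.2215]
tool_rot: [0.87, 0.39, 0.274, -0.123]
force: [-1.3, -0.2, -1.1]
finger_gap: 1.002
gripper_force: 0.0
```

Run:
```python
exec(open("st.py").read())
c=manip.camera_info("wrist");im=manip.snapshot("wrist");cv2.imwrite("pics/w3.png",im)
for p in ((.172,.041,.026),(.115,.041+.028,.026),(.115,.041-.028,.026),(.2,.041-.028,.026),(.2,.041+.028,.026),(.030,.041,.026)): print(proj("wrist",sl(*p),c))
```

```text
9.95 [-0.3113  0.389   2.0306  0.9605  0.695  -0.3358] gap 1.0023959294061933 0.0
Ftool [-1.4714 -0.8302  0.3122] Ttool [ 0.006  -0.2567 -0.0014]
slope pos [0.116  0.0409 0.1464] rot vs nominal [-0.1683  0.018   0.3053]
[310.7908 150.9928]
[270.4442 236.257 ]
[352.2185 235.7588]
[355.7271 104.5979]
[265.2413 105.0928]
[312.0371 343.9113]
```

View pics/w3.png

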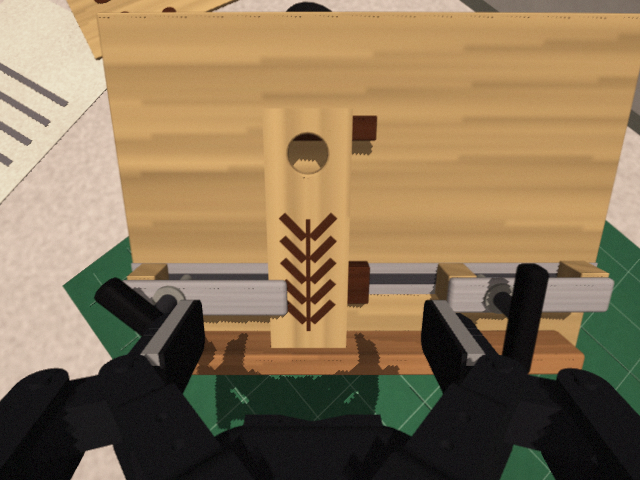

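The tag's hole is at (308,153), its top edge at y=109 and its foot at (309,347). The working bar is now turned to (120,305). The tag centre works out at s=0.113, y=0.0425. I'll descend and grip it there.

Request:
servo_tool(rows=[[[0, 0, -0.3, -0.003, -0.0016, 0.0205, 1], [0, 0, 0, 0, 0, 0.0205, 1], [0, 0, 0, 0, 0, 0.0205, 1], [0, 0, 0, 0, 0, 0.0205, 1], [0, 0, 0, 0, 0, 0.0205, 1], [0, 0, 0, 0, 0, 0.0205, 1], [0, 0, 0, 0, 0, 0, 1], [0, 0, 0, 0, 0, 0, 1]]], squeeze=45)

```text
t: 10.67
tcp_pos: [0.5591, 0.1561, 0.118]
tool_rot: [0.87, 0.392, 0.273, -0.124]
force: [0.8, -0.5, -0.2]
finger_gap: 0.997
gripper_force: 0.0
```

Request:
servo_tool(rows=[[[0, 0, 0, 0, 0, 0, -1], [0, 0, 0, 0, 0, 0, -1], [0, 0, 0, 0, 0, 0, -1], [0, 0, 0, 0, 0, 0, -1], [0, 0, 0, 0, 0, 0, -1]]])

```text
t: 11.08
tcp_pos: [0.5608, 0.1548, 0.1202]
tool_rot: [0.87, 0.391, 0.275, -0.122]
force: [-4.1, -3.0, 6.3]
finger_gap: 0.644
gripper_force: 47.8
```

```bash
python3 st.py
```

```text
11.0833 [-0.1671  0.6413  1.9933  1.3096  0.527  -0.6196] gap 0.6444569149476315 47.84576654434204
Ftool [-0.4512 -1.0713 -7.9949] Ttool [ 0.1956 -0.3453  0.1071]
slope pos [0.1132 0.0422 0.0248] rot vs nominal [-0.2235  0.0525  0.0501]
```

Request:
servo_tool(rows=[[[0, 0, 0, 0, 0, -0.002, -1], [0, 0, 0, 0, 0, 0, -1], [0, 0, 0, 0, 0.004, 0, -1], [0, 0, 0, 0, 0.004, 0, -1], [0, 0, 0, 0, 0.004, 0, -1], [0, 0, 0, 0, 0, 0, -1]]])

```text
t: 11.58
tcp_pos: [0.5709, 0.1453, 0.1207]
tool_rot: [0.87, 0.392, 0.275, -0.122]
force: [1.3, 0.3, -0.8]
finger_gap: 0.643
gripper_force: 47.8
```

```bash
python3 st.py
```

```text
11.5833 [-0.1833  0.645   1.9699  1.2676  0.5386 -0.5874] gap 0.6434577442913576 47.76889085769653
Ftool [0.4563 0.7073 1.2461] Ttool [-0.1625 -0.155  -0.0864]
slope pos [0.1131 0.0284 0.0254] rot vs nominal [-0.3032  0.0085  0.0258]
```

Request:
servo_tool(rows=[[[0, 0, 0, 0, 0.004, 0, -1], [0, 0, 0, 0, 0.004, 0, -1], [0, 0, 0, 0, 0.004, 0, -1], [0, 0, 0, 0, 0, 0, -1], [0, 0, 0, 0, 0, -0.005, -1], [0, 0, 0, 0, 0, -0.01, -1], [0, 0, 0, 0, 0, -0.02, -1], [0, 0, 0, 0, 0, -0.02, -1]]])

```text
t: 12.25
tcp_pos: [0.5564, 0.1146, 0.1656]
tool_rot: [0.87, 0.392, 0.274, -0.123]
force: [-0.0, -0.1, -1.0]
finger_gap: 0.643
gripper_force: 48.5
```

Request:
servo_tool(rows=[[[0, 0, 0, 0, 0, -0.02, -1], [0, 0, 0, 0, 0, -0.02, -1], [0, 0, 0, 0, 0, -0.02, -1], [0, 0, 0, 0, 0, -0.02, -1], [0, 0, 0, 0, 0, -0.02, -1], [0, 0, 0, 0, 0, -0.01, -1], [0, 0, 0, 0, 0, 0, -1], [0, 0, 0, 0, 0, 0, -1]]])

```text
t: 12.92
tcp_pos: [0.5153, 0.0675, 0.2559]
tool_rot: [0.87, 0.392, 0.275, -0.122]
force: [0.2, -0.2, -1.3]
finger_gap: 0.647
gripper_force: 48.6
```

Run:
```python
exec(open("st.py").read())
print(s["tcp_pos"])
# colour mask of the peg in scene: print crop
for n,(a,b,u,v) in dict(scene=(250,350,230,310),side=(225,320,345,410)).items():
    cv2.imwrite(f"pics/{n}p.png",manip.snapshot(n))
a=cv2.imread("pics/scenep.png")[250:350,225:325];b=cv2.imread("pics/sidep.png")[225:305,340:420]
w=manip.snapshot("wrist");cv2.imwrite("pics/w4.png",w);
f=lambda i:cv2.resize(i,(400,400),interpolation=cv2.INTER_CUBIC)
cv2.imwrite("pics/c3.png",np.hstack([f(a),f(b)]))
```

```text
12.9167 [-0.3971  0.3208  1.9918  0.8488  0.807  -0.2715] gap 0.6470294083640974 48.594844937324524
Ftool [-0.707   0.2962  1.0332] Ttool [ 0.0236 -0.3634  0.0269]
slope pos [0.1127 0.0186 0.1908] rot vs nominal [-0.2433 -0.0063  0.0503]
[0.5153 0.0675 0.2559]
```

View pics/c3.png

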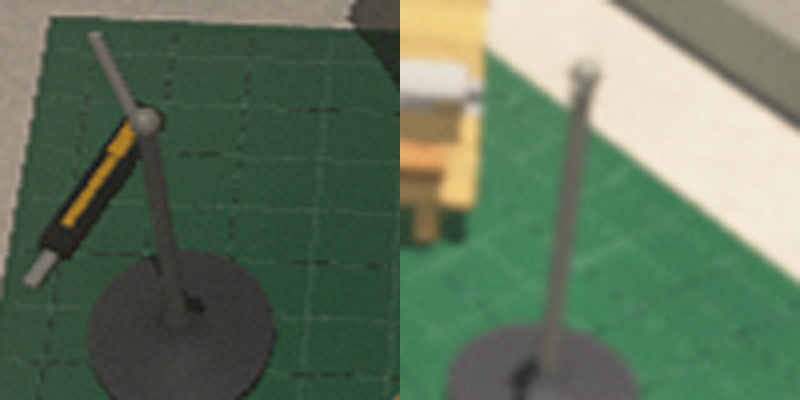

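Scene crop: peg tip is at (93,34) and the ball at (146,122). Side crop: the ball is at (185,73) in its own half, with the peg pointing almost straight at that camera. Now I'll work out the peg line and where the hole sits in the grip.

```bash
cat >> h.py <<'E'
def hole_px(im,u0,v0,r=30):
    hsv=cv2.cvtColor(im,cv2.COLOR_BGR2HSV).astype(int)
    wood=((hsv[...,0]>12)&(hsv[...,0]<26)&(hsv[...,1]>70)&(hsv[...,2]>90)).astype(np.uint8)
    m=1-wood;k=np.zeros_like(m);cv2.circle(k,(int(u0),int(v0)),r,1,-1);m=m*k
    n,l,st,ce=cv2.connectedComponentsWithStats(m);
    return [(st[i].tolist(),ce[i].round(1).tolist()) for i in range(1,n) if st[i][4]>60]
E
python3 - <<'E'
from h import *
tip=onz("scene",247.9,258.1,.274);b,e=two([ray("scene",261.1,280.1),ray("side",376.6,239.2)]);bs=onz("scene",261.1,280.1,.25)
print("tip",tip,"ball",b,e,bs)
h=(tip-bs)[:2];print("dist",np.linalg.norm(h),"az",np.degrees(np.arctan2(h[1],h[0])))
# check tip in side & foot centre
print("side tip px",proj("side",tip))
s=manip.sense();Rc=R.from_quat(s["tool_rot"]);c=manip.camera_info("wrist")
im=cv2.imread("pics/w4.png")
p=proj("wrist",s["tcp_pos"]+Rc.apply([.057,0,-.002]),c);print("hole pred",p)
print(hole_px(im,*p,45)); print(im[int(p[1])-40:int(p[1])+41:8,int(p[0])].tolist())
E
```

```text
tip [ 0.5768 -0.2201  0.274 ] ball [ 0.6165 -0.1874  0.249 ] [np.float64(0.905319383887628), np.float64(0.9053193838873285)] [ 0.6178 -0.1879  0.25  ]
dist 0.05210009402299322 az -141.91448695936256
side tip px [375.1126 242.8908]
hole pred [311.7837 177.6442]
[([347, 154, 7, 34, 78], [350.8, 174.3])]
[[46, 70, 94], [86, 138, 175], [94, 147, 189], [89, 143, 182], [96, 147, 187], [92, 145, 187], [96, 151, 192], [96, 150, 193], [96, 150, 192], [79, 125, 160], [120, 184, 227]]
```

```bash
cat >> h.py <<'E'
TIP=np.array([.5768,-.2201,.274]);AZ=np.radians(-142)
H=np.array([np.cos(AZ),np.sin(AZ),0]);P=.70711*(H+Z)
HOLE=np.array([.057,0,.004])
def hang(d,tilt=45,tip=None):
    "tilt: tag normal above horizontal deg; hole centre at d from root on peg"
    t=np.radians(tilt);z=-(np.cos(t)*H+np.sin(t)*Z);x=-np.sin(t)*H+np.cos(t)*Z
    Rt=np.c_[x,np.cross(z,x),z];hp=(TIP if tip is None else tip)+(d-.061)*P
    return Rt,hp-Rt@HOLE
E
python3 - <<'E'
from h import *
Rt,p=hang(.111);print(p,p+Rt@[-.085,0,0]);print(move(Rt,p));s=manip.sense()
print((s["tcp_pos"]-TIP)@P, Rt.T@(p-s["tcp_pos"]))
E
```

```text
[ 0.5149 -0.2684  0.2719] [ 0.4676 -0.3054  0.2118]
(array([-6.7318, 10.0119,  8.0668]), array([-0.197 ,  0.2229, -0.1583]))
-0.10464097255644346 [-0.1347  0.2651 -0.1586]
```

Request:
servo_tool(rows=[[[-2.24, 3.34, 2.69, 0, 0, 0, -1], [-2.24, 3.34, 2.69, 0, 0, 0, -1], [-2.24, 3.34, 2.69, 0, 0, 0, -1], [0, 0, 0, 0, 0, -0.02, -1], [0, 0, 0, 0, 0, -0.02, -1], [0, 0, 0, 0, 0, -0.02, -1], [0, 0, 0, 0, 0, -0.02, -1], [0, 0, 0, 0, 0, -0.02, -1]]])

```text
t: 13.73
tcp_pos: [0.4588, 0.0245, 0.3261]
tool_rot: [0.874, 0.301, 0.362, -0.125]
force: [-0.3, -0.8, -0.8]
finger_gap: 0.643
gripper_force: 48.5
```

Request:
servo_tool(rows=[[[0, 0, 0, 0, 0.005, -0.02, -1], [0, 0, 0, 0, 0.01, -0.02, -1], [0, 0, 0, 0, 0.01, -0.018, -1], [0, 0, 0, -0.009, 0.015, 0, -1], [0, 0, 0, -0.009, 0.015, 0, -1], [0, 0, 0, -0.009, 0.015, 0, -1], [0, 0, 0, 0, 0, 0, -1]]])

```text
t: 14.32
tcp_pos: [0.4565, -0.0707, 0.3471]
tool_rot: [0.874, 0.299, 0.362, -0.124]
force: [0.3, -1.3, -1.3]
finger_gap: 0.644
gripper_force: 48.5
```

Run:
```python
from h import *
Rt,p=hang(.111);s=manip.sense();print(s["t"],s["q"],s["tcp_pos"],s["finger_gap"]);print(move(Rt,p))
```

```text
14.3167 [-0.8814  0.133   2.031   0.8884  1.1451 -0.4285] [ 0.4565 -0.0707  0.3471] 0.6439021761606056
(array([ 0.1646,  0.0009, -0.103 ]), array([-0.1063,  0.192 ,  0.0002]))
```

Request:
servo_tool(rows=[[[0, 0, 0, -0.0089, 0.016, 0, -1], [0, 0, 0, -0.0089, 0.016, 0, -1], [0, 0, 0, -0.0089, 0.016, 0, -1], [0, 0, 0, -0.0089, 0.016, 0, -1], [0, 0, 0, -0.0089, 0.016, 0, -1], [0, 0, 0, -0.0089, 0.016, 0, -1], [0, 0, 0, -0.0089, 0.016, 0, -1], [0, 0, 0, -0.0089, 0.016, 0, -1]]])

```text
t: 14.98
tcp_pos: [0.4946, -0.1991, 0.2972]
tool_rot: [0.873, 0.301, 0.362, -0.126]
force: [-0.1, 0.4, -1.1]
finger_gap: 0.643
gripper_force: 48.6
```

Request:
servo_tool(rows=[[[0, 0, 0, -0.0089, 0.016, 0, -1], [0, 0, 0, -0.0089, 0.016, 0, -1], [0, 0, 0, -0.0089, 0.016, 0, -1], [0, 0, 0, -0.0089, 0.016, 0, -1], [0, 0, 0, 0, 0, 0, -1], [0, 0, 0, 0, 0, 0, -1]]])

```text
t: 15.48
tcp_pos: [0.5141, -0.2648, 0.2722]
tool_rot: [0.873, 0.301, 0.362, -0.126]
force: [0.1, 0.5, -2.0]
finger_gap: 0.643
gripper_force: 48.5
```

Run:
```python
from h import *
Rt,p=hang(.111);s=manip.sense();print(s["t"],s["q"],s["tcp_pos"],s["finger_gap"]);print(move(Rt,p))
Rc=R.from_quat(s["tool_rot"]);c=manip.camera_info("wrist");im=manip.snapshot("wrist");cv2.imwrite("pics/w5.png",im)
q=proj("wrist",s["tcp_pos"]+Rc.apply([.057,0,-.002]),c);print("hole top pred",q,"tip",proj("wrist",TIP,c),"root",proj("wrist",TIP-.061*P,c),"ball",proj("wrist",np.array([.617,-.188,.25]),c))
x,y=int(q[0]),int(q[1]);cv2.imwrite("pics/w5c.png",cv2.resize(im[y-75:y+75,x-100:x+100],(800,600),interpolation=cv2.INTER_CUBIC));print(x-100,y-75)
```

```text
15.4833 [-1.0336  0.4811  1.7371  0.8497  1.2095 -0.5607] [ 0.5141 -0.2648  0.2722] 0.642691035293802
(array([-0.085 , -0.1067, -0.0419]), array([-0.0013,  0.0034, -0.0008]))
hole top pred [311.8213 177.9379] tip [319.2533 163.4302] root [317.6258 152.7573] ball [316.9826 120.3134]
211 102
```

View pics/w5c.png

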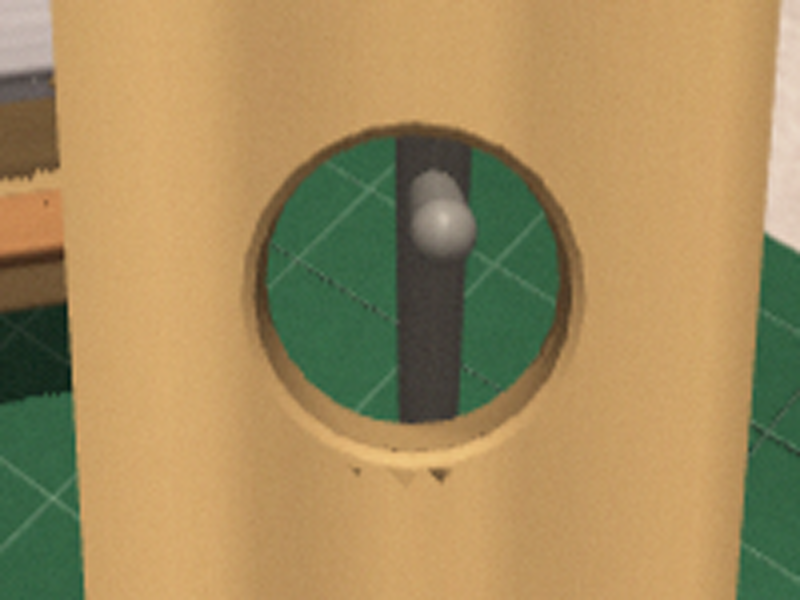

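The wrist crop shows the hole rim centred at (414,295) and the peg tip ball at (443,228) seen through it. The peg runs back to (436,185), so the axis is aligned as computed. I'll correct the tip by 2.1 mm in tool x and 1.2 mm in tool y, and the hole by 1 mm and 0.7 mm.

```bash
cat >> h.py <<'E'
HOLE=np.array([.058,.0007,.004]);TIP=TIP+hang(.1)[0]@np.array([.0021,.0012,0])
E
python3 - <<'E'
from h import *
for d in(.111,.061,.045): print(move(*hang(d)))
E
```

```text
(array([-0.1126, -0.112 , -0.0206]), array([-0.0006,  0.0047, -0.0008]))
(array([-0.1126, -0.112 , -0.0206]), array([-0.0007,  0.0048,  0.0492]))
(array([-0.1126, -0.112 , -0.0206]), array([-0.0008,  0.0048,  0.0652]))
```

Request:
servo_tool(rows=[[[0, 0, 0, -0.0007, 0.0047, 0, -1], [0, 0, 0, 0, 0, 0, -1], [0, 0, 0, 0, 0, 0.01, -1], [0, 0, 0, 0, 0, 0.01, -1], [0, 0, 0, 0, 0, 0.01, -1], [0, 0, 0, 0, 0, 0.01, -1], [0, 0, 0, 0, 0, 0, -1], [0, 0, 0, 0, 0, 0, -1]]])

```text
t: 16.2
tcp_pos: [0.539, -0.2512, 0.2435]
tool_rot: [0.873, 0.301, 0.362, -0.125]
force: [-0.2, 0.3, -0.3]
finger_gap: 0.64
gripper_force: 48.5
```

Run:
```python
from h import *
print(move(*hang(.061)))
s=manip.sense();Rc=R.from_quat(s["tool_rot"]);c=manip.camera_info("wrist");im=manip.snapshot("wrist");cv2.imwrite("pics/w6.png",im)
print("hole pred",proj("wrist",s["tcp_pos"]+Rc.apply(HOLE-[0,0,.006]),c),"tip",proj("wrist",TIP-.004*P,c))
# grey (unsaturated, bright) blob near the hole = peg tip ; green = background
hsv=cv2.cvtColor(im,cv2.COLOR_BGR2HSV).astype(int)[120:230,260:370]
m=((hsv[...,1]<60)&(hsv[...,2]>80)).astype(np.uint8)
n,l,st,ce=cv2.connectedComponentsWithStats(m)
print([(st[i].tolist(),(ce[i]+[260,120]).round(1).tolist()) for i in range(1,n) if st[i][4]>15])
w=((hsv[...,0]<27)&(hsv[...,0]>10)&(hsv[...,1]>90)&(hsv[...,2]>100)).astype(np.uint8)
n,l,st,ce=cv2.connectedComponentsWithStats(1-w)
print([((st[i]+[260,120,0,0,0]).tolist(),(ce[i]+[260,120]).round(1).tolist()) for i in range(1,n) if st[i][4]>100])
```

```text
(array([-0.0643, -0.0734,  0.0101]), array([ 0.0003, -0.0008,  0.009 ]))
hole pred [313.9974 174.9054] tip [311.7523 166.9897]
[([44, 28, 17, 11, 99], [311.8, 152.5]), ([41, 43, 17, 15, 137], [309.9, 171.6])]
[([275, 134, 79, 74, 4474], [313.9, 170.4])]
```

The tip at (310,171) is well inside the hole, which is centred at (314,172). I'll slide the tag down the peg.

Request:
servo_tool(rows=[[[0, 0, 0, -0.0005, -0.0012, 0.004, -1], [0, 0, 0, 0, 0, 0.005, -1], [0, 0, 0, 0, 0, 0.005, -1], [0, 0, 0, 0, 0, 0.005, -1], [0, 0, 0, 0, 0, 0.004, -1], [0, 0, 0, 0, 0, 0, -1], [0, 0, 0, 0, 0, 0, -1]]])

```text
t: 16.83
tcp_pos: [0.5508, -0.2413, 0.2275]
tool_rot: [0.873, 0.301, 0.362, -0.124]
force: [-0.7, 0.3, -0.9]
finger_gap: 0.646
gripper_force: 48.5
```

```bash
python3 st.py
python3 - <<'E'
from h import *
print(move(*hang(.034)))
for t in (35,25): print(t,move(*hang(.034,t)),move(*hang(.03,t)))
im=manip.snapshot("wrist");cv2.imwrite("pics/w7.png",im)
cv2.imwrite("pics/w7c.png",cv2.resize(im[80:260,200:440],(800,600)))
E
```

```text
16.8333 [-0.9496  0.5609  1.7505  0.9179  1.0984 -0.5962] gap 0.6459050225456292 48.53543937206268
Ftool [-0.8608 -0.6388  0.3476] Ttool [-0.0216 -0.4192  0.0233]
slope pos [-0.0742 -0.2122  0.2869] rot vs nominal [-6.8601 10.0347  8.0952]
(array([ 0.0303, -0.0672,  0.0341]), array([ 0.0007, -0.0002,  0.0138]))
35 (array([0.0272, 9.9328, 0.0367]), array([ 0.0009, -0.0002,  0.024 ])) (array([0.0272, 9.9328, 0.0367]), array([ 0.0009, -0.0002,  0.028 ]))
25 (array([ 0.024 , 19.9328,  0.0391]), array([ 0.0029, -0.0002,  0.0339])) (array([ 0.024 , 19.9328,  0.0391]), array([ 0.0028, -0.0002,  0.0379]))
```

View pics/w7c.png

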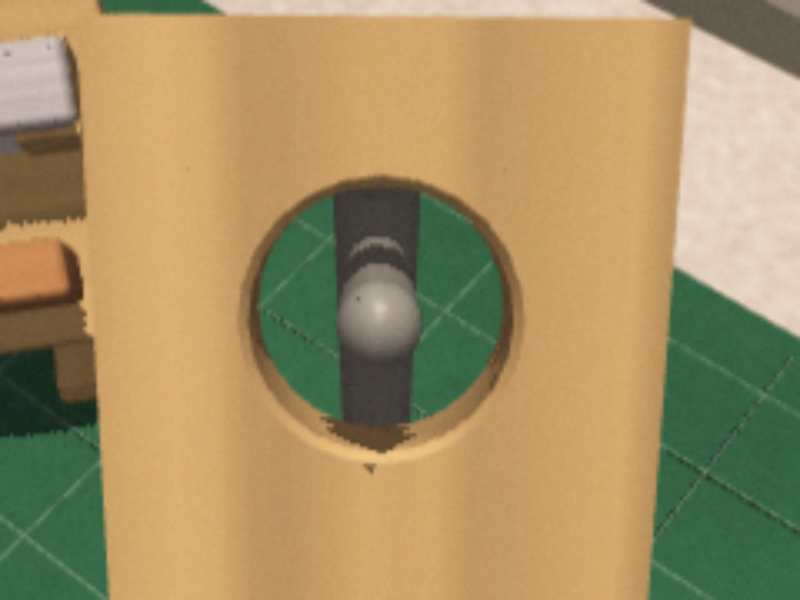

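The peg tip stands through the hole, at (379,312) inside the rim centred at (382,320). I'll slide further down and start tipping the tag toward vertical about its hole.

Request:
servo_tool(rows=[[[0, 0, 0, 0.0003, 0, 0.007, -1], [0, 0, 0, 0.0003, 0, 0.007, -1], [0, 6, 0, 0.0003, 0, 0.006, -1], [0, 6, 0, 0.0003, 0, 0.006, -1], [0, 6, 0, 0.0003, 0, 0.006, -1], [0, 0, 0, 0, 0, 0, -1], [0, 0, 0, 0, 0, 0, -1]]])

```text
t: 17.47
tcp_pos: [0.5699, -0.2263, 0.206]
tool_rot: [0.807, 0.277, 0.493, -0.171]
force: [-0.6, 0.2, -1.0]
finger_gap: 0.647
gripper_force: 48.6
```

```bash
python3 st.py
python3 - <<'E'
from h import *
print(move(*hang(.034,27)),move(*hang(.024,12)))
E
```

```text
17.4667 [-0.9999  0.7172  1.8042  1.2133  1.2428 -0.9101] gap 0.6473029383470944 48.574445843696594
Ftool [-1.0887 -0.5684  0.1407] Ttool [ 0.0179 -0.5493 -0.0184]
slope pos [-0.0669 -0.2166  0.2556] rot vs nominal [-8.0216 27.8896  7.1879]
(array([-0.0149,  0.044 , -0.1685]), array([ 0.0004, -0.0002, -0.0003])) (array([ 0.0073, 15.0439, -0.1695]), array([-0.0017, -0.0001,  0.0243]))
```

Request:
servo_tool(rows=[[[0, 5, 0, -0.0008, 0, 0.0081, -1], [0, 5, 0, -0.0008, 0, 0.0081, -1], [0, 5, 0, -0.001, 0, 0.0081, -1], [0, 0, 0, 0, 0, 0, -1], [0, 0, 0, 0, 0, 0, -1]]])

```text
t: 17.88
tcp_pos: [0.5875, -0.2127, 0.1959]
tool_rot: [0.735, 0.254, 0.594, -0.205]
force: [0.2, 0.3, -0.8]
finger_gap: 0.642
gripper_force: 48.6
```

```bash
python3 st.py
python3 - <<'E'
from h import *
print(move(*hang(.024,12)))
E
```

```text
17.8833 [-1.0036  0.8654  1.8112  1.3892  1.4254 -1.1033] gap 0.642211507432584 48.57944190502167
Ftool [-0.7361 -0.0991  0.5235] Ttool [ 0.0334 -0.5663 -0.0258]
slope pos [-0.0547 -0.2208  0.2348] rot vs nominal [-9.0014 42.7759  5.9406]
(array([-0.0583,  0.0991,  0.0363]), array([-0.0027, -0.0003, -0.0008]))
```

Request:
servo_tool(rows=[[[0, 0, 0, -0.0015, 0, 0, -1], [0, 0, 0, -0.0015, 0, 0, -1], [0, 0, 0, -0.001, 0, 0, -1], [0, 0, 0, -0.001, 0, 0, -1], [0, 0, 0, 0, 0, 0, -1], [0, 0, 0, 0, 0, 0, -1]]])

```text
t: 18.38
tcp_pos: [0.5864, -0.2139, 0.1917]
tool_rot: [0.734, 0.253, 0.596, -0.204]
force: [0.7, 0.1, -0.8]
finger_gap: 0.645
gripper_force: 48.6
```

```bash
python3 st.py
```

```text
18.3833 [-1.0069  0.8748  1.8118  1.3905  1.4265 -1.1151] gap 0.6449022953568609 48.58002483844757
Ftool [-0.6905  0.3065  0.7607] Ttool [ 0.0277 -0.6131  0.0165]
slope pos [-0.0585 -0.2208  0.2322] rot vs nominal [-9.139  42.9112  5.9034]
```

Request:
servo_tool(rows=[[[0, 0, 0, -0.001, 0, 0, -1], [0, 0, 0, -0.001, 0, 0, -1], [0, 0, 0, -0.001, 0, 0, -1], [0, 0, 0, 0, 0, 0, -1], [0, 0, 0, 0, 0, 0, -1]]])

```text
t: 18.8
tcp_pos: [0.586, -0.2141, 0.1885]
tool_rot: [0.734, 0.253, 0.596, -0.205]
force: [0.1, -1.1, 0.7]
finger_gap: 0.645
gripper_force: 48.6
```

```bash
python3 st.py
```

```text
18.8 [-1.008   0.8815  1.8116  1.3907  1.4268 -1.1208] gap 0.6449515200376097 48.57981026172638
Ftool [ 0.5383  0.9881 -0.7239] Ttool [-0.0042 -0.4088 -0.0345]
slope pos [-0.0607 -0.2206  0.2299] rot vs nominal [-9.1114 42.9716  5.9413]
```

The peg now carries the weight (tool x force went from -0.7 to +0.5 N). I'll release, wait, and back off.

Request:
servo_tool(rows=[[[0, 0, 0, 0, 0, 0, 0.6], [0, 0, 0, 0, 0, 0, 0.8], [0, 0, 0, 0, 0, 0, 1], [0, 0, 0, 0, 0, 0, 1], [0, 0, 0, 0, 0, 0, 1], [0, 0, 0, 0, 0, 0, 1], [0, 0, 0, 0, 0, 0, 1], [0, 0, 0, 0, 0, 0, 1]]])

```text
t: 19.47
tcp_pos: [0.586, -0.2141, 0.1884]
tool_rot: [0.734, 0.253, 0.596, -0.204]
force: [0.1, -0.7, 0.3]
finger_gap: 0.999
gripper_force: 0.0
```

Request:
servo_tool(rows=[[[0, 0, 0, 0, 0, -0.01, 1], [0, 0, 0, 0, 0, -0.01, 1], [0, 0, 0, 0, 0, -0.015, 1], [0, 0, 0, 0, 0, -0.02, 1], [0, 0, 0, 0, 0, -0.02, 1], [0, 0, 0, 0, 0, -0.02, 1], [0, 0, 0, 0, 0, -0.02, 1], [0, 0, 0, 0, 0, -0.01, 1]]])

```text
t: 20.13
tcp_pos: [0.4878, -0.292, 0.2148]
tool_rot: [0.735, 0.252, 0.596, -0.203]
force: [0.9, -0.1, 0.1]
finger_gap: 0.998
gripper_force: 0.0
```

Run:
```python
exec(open("st.py").read())
root=TIP-.061*P
# check tag visibility: wood-coloured pixels near the stand, twice for stillness
def seg(n,u0,u1,v0,v1):
    im=manip.snapshot(n);hsv=cv2.cvtColor(im,cv2.COLOR_BGR2HSV).astype(int)[v0:v1,u0:u1]
    m=((hsv[...,0]<27)&(hsv[...,0]>8)&(hsv[...,1]>60)&(hsv[...,2]>60)).astype(np.uint8)
    k,l,st,ce=cv2.connectedComponentsWithStats(m)
    return im,[((st[i]+[u0,v0,0,0,0]).tolist(),(ce[i]+[u0,v0]).round(1).tolist()) for i in range(1,k) if st[i][4]>40]
for n,b in (("scene",(225,325,240,350)),("side",(340,420,220,330)),("wrist",(150,480,20,400))):
    im,r=seg(n,*b);print(n,r);cv2.imwrite(f"pics/end_{n}.png",im)
# expected corners of a tag hanging plumb with hole rim on the crotch
W=np.cross(Z,H)
for n in("scene","side","wrist"):
    ho=root+.008*H-Z*.006
    print(n,[proj(n,ho+a*W*.028+b*Z).round(0).tolist() for a in(-1,1) for b in(.028,-.142)])
```

```text
20.1333 [-1.2431  0.8306  1.811   1.1822  1.5415 -1.1028] gap 0.9979538682768118 0.0
Ftool [0.2428 0.6281 0.5634] Ttool [ 0.0283 -0.4762  0.0559]
slope pos [-0.1467 -0.1984  0.3222] rot vs nominal [-9.3144 42.8903  5.969 ]
scene [([240, 266, 30, 42, 634], [255.1, 287.4])]
side [([340, 220, 18, 21, 302], [349.0, 228.2]), ([359, 236, 29, 59, 1087], [372.4, 265.3]), ([340, 245, 16, 28, 343], [347.1, 257.2])]
wrist [([268, 113, 86, 229, 14271], [310.0, 223.6]), ([150, 121, 104, 177, 13108], [199.6, 202.9])]
scene [[268.0, 269.0], [273.0, 307.0], [246.0, 281.0], [254.0, 319.0]]
side [[367.0, 239.0], [362.0, 285.0], [387.0, 243.0], [380.0, 289.0]]
wrist [[270.0, 128.0], [280.0, 321.0], [353.0, 128.0], [342.0, 321.0]]
```

Request:
servo_tool(rows=[[[0, 0, 0, 0, 0, -0.01, 1], [0, 0, 0, 0, 0, -0.01, 1], [0, 0, 0, 0, 0, -0.01, 1], [0, 0, 0, 0, 0, 0, 1], [0, 0, 0, 0, 0, 0, 1], [0, 0, 0, 0, 0, 0, 1], [0, 0, 0, 0, 0, 0, 1], [0, 0, 0, 0, 0, 0, 1]]])

```text
t: 20.95
tcp_pos: [0.4666, -0.307, 0.2204]
tool_rot: [0.734, 0.253, 0.596, -0.205]
force: [-0.7, 0.4, 0.3]
finger_gap: 1.001
gripper_force: 0.0
```

Request:
servo_tool(rows=[[[0, 0, 0, 0, 0, 0, 1], [0, 0, 0, 0, 0, 0, 1], [0, 0, 0, 0, 0, 0, 1], [0, 0, 0, 0, 0, 0, 1], [0, 0, 0, 0, 0, 0, 1], [0, 0, 0, 0, 0, 0, 1], [0, 0, 0, 0, 0, 0, 1], [0, 0, 0, 0, 0, 0, 1]]])

```text
t: 21.62
tcp_pos: [0.4664, -0.3074, 0.2205]
tool_rot: [0.734, 0.253, 0.596, -0.204]
force: [-0.5, -0.0, 0.1]
finger_gap: 1.0
gripper_force: 0.0
```

```bash
cat > chk.py <<'E'
from h import *
def seg(n,u0,u1,v0,v1):
    im=manip.snapshot(n);hsv=cv2.cvtColor(im,cv2.COLOR_BGR2HSV).astype(int)[v0:v1,u0:u1]
    m=((hsv[...,0]<27)&(hsv[...,0]>8)&(hsv[...,1]>60)&(hsv[...,2]>60)).astype(np.uint8)
    k,l,st,ce=cv2.connectedComponentsWithStats(m)
    return im,m,[((st[i]+[u0,v0,0,0,0]).tolist(),(ce[i]+[u0,v0]).round(1).tolist()) for i in range(1,k) if st[i][4]>300]
for n,b in (("scene",(225,325,240,350)),("side",(359,420,220,330)),("wrist",(150,480,20,400)),("scene",(225,325,240,350)),("side",(359,420,220,330)),("wrist",(150,480,20,400))):
    im,m,r=seg(n,*b);print(n,r);cv2.imwrite(f"pics/end_{n}.png",im)
    if n!="wrist":
        c=max(cv2.findContours(m,0,2)[0],key=cv2.contourArea);print((cv2.boxPoints(cv2.minAreaRect(c))+[b[0],b[2]]).round(1).tolist())
b0=cv2.imread("pics/scene0.png");e=cv2.imread("pics/end_scene.png")
d=cv2.absdiff(b0,e).max(2)>40
for k,(u0,u1,v0,v1) in dict(glass=(340,372,260,296),camera=(445,510,335,398),cutter=(230,258,278,322)).items(): print(k,d[v0:v1,u0:u1].sum())
root=TIP-.061*P;W=np.cross(Z,H)
for dd in(.0,.015,.03):
    ho=root+dd*P-Z*.007
    print(dd,[proj("scene",ho+a*W*.028+b*Z+q*H).round(0).tolist() for a in(-1,1) for b,q in((.028,-.006),(-.142,.006))],[proj("side",ho+a*W*.028+b*Z+.006*H).round(0).tolist() for a in(-1,1) for b in(.028,-.142)])
print(manip.sense()["t"])
E
python3 chk.py
```

```text
scene [([240, 266, 30, 42, 633], [255.1, 287.4])]
[[239.8, 306.0], [247.9, 262.5], [272.6, 267.0], [264.5, 310.5]]
side [([359, 236, 29, 59, 1089], [372.4, 265.3])]
[[356.8, 291.4], [366.5, 235.2], [387.4, 238.8], [377.7, 295.0]]
wrist [([275, 114, 78, 210, 11984], [312.6, 215.9]), ([150, 122, 104, 97, 7846], [199.8, 163.3]), ([150, 216, 109, 73, 5325], [204.0, 252.1])]
scene [([240, 266, 30, 42, 629], [255.1, 287.4])]
[[239.8, 306.0], [247.9, 262.5], [272.6, 267.0], [264.5, 310.5]]
side [([359, 236, 29, 59, 1091], [372.3, 265.4])]
[[356.8, 291.2], [366.5, 235.2], [387.4, 238.8], [377.7, 294.8]]
wrist [([275, 114, 78, 210, 11976], [312.6, 215.9]), ([150, 121, 104, 98, 7841], [199.8, 163.3]), ([150, 216, 109, 73, 5317], [204.0, 252.0])]
glass 0
camera 0
cutter 141
0.0 [[271.0, 273.0], [274.0, 308.0], [249.0, 285.0], [254.0, 320.0]] [[367.0, 239.0], [362.0, 285.0], [387.0, 243.0], [380.0, 289.0]]
0.015 [[268.0, 267.0], [271.0, 303.0], [246.0, 279.0], [252.0, 314.0]] [[367.0, 238.0], [361.0, 285.0], [387.0, 242.0], [380.0, 289.0]]
0.03 [[265.0, 261.0], [269.0, 298.0], [243.0, 273.0], [249.0, 309.0]] [[366.0, 237.0], [361.0, 284.0], [387.0, 241.0], [380.0, 288.0]]
21.9167
```

Run:
```python
import cv2,numpy as np
a=cv2.imread("pics/side0.png");b=cv2.imread("pics/end_side.png");d=cv2.absdiff(a,b).max(2)>40
print("cutter",d[322:342,328:392].sum(),"glass",d[255:295,275:305].sum())
from station import manip
print(manip.sense()["t"],manip.sign_off())
```

```text
cutter 565 glass 892
the job is handed in; nothing more can be done
21.9167 None
```

I handed the job in at 21.9 s: the clamp is slackened about 135° (a third of a turn is 120°), and the tag hangs still on the peg, seemingly leaning 10–20° from plumb. The glass and camera look unmoved in the scene view. The last side-view difference check flagged pixels around the cutter and the glass; I took these for the arm or its shadow and signed off without checking.

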